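# Bar an injection pump round to its timing mark with a push-through ratchet

### The job

The diesel injection pump on the bench stand has to be set to its timing mark: use the ratchet that already sits on its hub nut to turn the hub until the notch in the hub's rim stands right at the tip of the fixed pointer, then let go of the handle. The ratchet has no lever to show which way it drives, so feel for it by swinging the handle both ways; the pipes leave room only for part strokes, and the ratchet cannot take the hub back if you go past. Do not disturb the other things on the bench.

Things in the scene. Friction and masses are not known exactly. Their poses are not given: they have to be found in the camera images.
- pump_stand: rotary injection pump held nose up in a heavy blue three-legged bench stand, fixed; base plate 260 x 240 x 12 mm. Origin at bench level under the pump's upright axis; z up, x from the axis towards the pointer. Four upright steel pipes, 7 mm thick, stand 85 mm from the axis: two at 1.0 rad either side of -x, up to 280 mm above the bench, two at 1.42 rad either side, up to 270 mm
- pump_axis (a point): point on the pump's upright axis at the height of the ratchet handle's centre line, 256 mm above the bench; the hub and the ratchet both turn about this axis
- ratchet (a joint): turn of the ratchet handle about the pump's axis, rad: 0 along the stand's -x (towards the robot), growing anticlockwise from above; the front pipes stop it at -0.85 and +0.85. One way it drives the hub, after up to 0.45 rad of play and give (18 teeth); the other way it clicks round loosely, leaving the hub still. Which way is which differs each time and cannot be seen
- ratchet_grip (a point): middle of the handle's black grip, on its centre line, 150 mm from the pump's axis, 256 mm above the bench. The handle is level and round: grip 25 mm thick from 104 to 196 mm from the axis, steel shank 16 mm thick inside that, head 43 mm across and 24 mm thick on the axis. Nothing stands under or beside the grip; the front pipes stand nearer the axis
- pump_hub (a joint): turn of the drive hub about the upright axis, rad: 0 (or a whole turn, 6.283 either way) when the notch stands at the pointer, growing anticlockwise from above. The notch starts roughly on the side away from the pointer. Stiff: turning it takes 0.9 Nm (some 6 N at the middle of the grip), and it stays where it is left; too stiff to turn at its smooth rim
- hub_notch (a point): middle of the notch in the rim of the drive hub, a dark steel disc 92 mm across and 12 mm thick under the ratchet, top face 218 mm above the bench; the notch is a gap about 14 mm wide and 13 mm deep, the bright flange shows through it. The point lies 46 mm from the axis, level with the top face
- pointer_tip (a point): where the tip of the fixed pointer meets the hub's rim: 46 mm from the axis on the stand's +x side, 218 mm above the bench. The pointer is a small upright steel block, 16 mm wide, with a wedge-shaped tip, on the pump's flange
- spray_can: bystander: standing aerosol can, 62 mm across, 190 mm tall; origin at the middle of its underside
- spanner: bystander: steel spanner, 200 mm long, lying flat; origin under its middle
- screwdriver: bystander: screwdriver, 200 mm long, lying; origin under its middle
- deep_socket: bystander: steel socket, 29 mm across, 62 mm tall, standing on the stand's base plate; origin at the middle of its underside
- pipe_union: bystander: dark steel pipe union, 24 mm across, 38 mm tall, standing on the stand's base plate; origin at the middle of its underside
- injector: bystander: steel injector, 115 mm long, 21 mm thick, lying; origin under its middle
- grease_tub: bystander: round tub, 80 mm across, 75 mm tall; origin at the middle of its underside

How it is judged:
At the end, for the whole second after the job is handed in: the middle of the hub's notch is within 4 mm of the pointer's tip (about 5 degrees either way), and the hub and the ratchet handle are at rest, let go of (horizontal distance between hub_notch and pointer_tip below 0.004 m and velocity of joint pump_hub between -0.05 and 0.05 rad/s and velocity of joint ratchet between -0.1 and 0.1 rad/s); the robot touches nothing.
It fails at once if another thing on the bench was shifted by more than 25 mm or knocked over (distance of any of spray_can, spanner, screwdriver, deep_socket, pipe_union, injector, grease_tub from where it was at the start of the episode above 0.025 m or angle between any of spray_can, deep_socket, pipe_union's own z axis and vertical above 0.5 rad).
It also fails if it takes over 67 s, if anything falls off the work surface, if the arm or the gripper's body presses on something with over 40 N, if the wrist force passes 120 N, or if a joint passes its speed limit or range.

### The arm

A 6-joint arm with a two-finger parallel gripper is mounted at the origin on the work surface. World frame = base frame: x ahead of the robot, y to its left, z up, the work surface at z = 0. Lengths are in m, angles in rad, forces in N, time in s.
With the tool pointing down it reaches from about 0.275 to 0.825 m from the base axis. Payload 4.9 kg.
Tool frame: the origin (TCP) lies midway between the tips of the shut fingers; the grasp point (between the pads) lies 19 mm behind it (grip_point_offset is the distance from the TCP to the grasp point, in m); z points along the fingers, y is the line along which they close (so a half turn about z gives the same grasp; the last joint's range is limited). The gripper opens to 85 mm and grips with 20 to 120 N. Pads are 22 mm wide; open, the fingers measure 114 mm over their backs; the gripper's body (76 mm by 85 mm) begins 54 mm behind the grasp point. The pads swing forward as they close: fully open they stand 13 mm farther back than shut.
Start: joints at [1.196, 0.326, -0.193, 1.052, 0, 1.437], TCP at [0.131, 0.534, 0.231] pointing down, gripper open.
Joint ranges: [-2.65, 2.65], [-0.97, 1.79], [-1.3, 1.35], [-1.93, 2.1], [-1.47, 1.37], [-3.14, 3.14]. Speed limits (rad/s): [2.57, 2.57, 3.14, 3.14, 3.14, 3.14].

### API

Orientations are given as a rotation vector (axis times angle).
In Python, from cell import * gives the robot as it stands. Calls block until the motion is done:
- movep(position, orientation): joint-space move of the TCP to a pose.
- move_l(position, velocity=0.15, rot=None, until_force=None): straight line of the TCP; rot=None keeps the orientation; velocity is the mean speed in m/s. With until_force (N) it stops when the force on the tool has changed by that much, and returns True; else False.
- set_joints(angles): joint-space move.
- let_go() and grab(newtons=None): open the fingers fully, or close them until they stop; newtons is the grip in N (None keeps the last).
- sleep(seconds).
- ik(position, orientation): joint angles nearest the present ones, or None.
- get_state(): the state.
- grab_frame(name): name is "side" or "top" or "wrist"; returns a dict with "img" (384x512x3 uint8, red, green, blue), "fx", "fy", "cx", "cy" (pixels), "cam_to_world" (4x4, takes a point from camera to world coordinates); the wrist camera has in their place "T_tool_cam" (4x4, takes a point from camera to tool coordinates, whose origin is the TCP and whose axes are the flange's). Camera axes: x right, y down, z forward; pixel columns grow to the right and rows downward; lengths in m; the calibration is good to about 2 mm. A picture is of the moment at which its call begins: read the wrist's pose just before it. There is no depth.
A pose or a line that the arm cannot do raises MotionError and nothing moves.
- sign_off(): hands the job in; it is judged then, once.
Trained networks look in the newest picture that a camera, given by its name, has taken for a name from the list of things; names that differ only in an ending like _2 or _b are one class to them, and where a whole thing is asked for, a point or a joint stands for the part that bears it (a point fixed in the world has none). Each returns a list of dicts, best first, with "score" (0 to 1); they miss things now and then, are a little off and sometimes report something else, mostly with a low value. They report only what shows in the picture. A call takes as long as a camera call.
- spot_in(camera, name): "centre" ([column, row] in pixels, amid what is visible of it).
- silhouettes(camera, name): "mask" (384x512 bool, what is visible of it) and "centre" ([column, row] in pixels, amid what is visible of it).
- tip_of(camera, name): "centre" ([column, row] in pixels: a listed point, or the origin of a listed thing).
The state is a dict: "clock": time; "q": joint angles; "joint_velocities": joint speeds; "tau": joint torques, N m; "position": TCP position; "eef_rot": TCP orientation; "contact_force": force on the tool from outside, world axes, zero at the start; "wrist_torque": the same for the moment, N m; "finger_gap": opening from 0.0 (shut) to 1.0 (fully open); "grasp_force": force on a finger pad.
Only numpy, scipy, OpenCV 4.12 (cv2) and the standard library are available. Lean on these libraries where they do the work, as an engineer would, in place of code of your own. Each camera call takes 0.05 s, during which the arm holds its last target. There are 200 camera calls.

## Working session

There is one attempt and no reset: what is moved stays moved. The work goes in short steps, each a Python script; the robot and the scene stay as the last script left them, time stands still between calls to the robot, and variables do not carry over. Pictures are saved under pics/ and viewed, at most 10 in all, crops included, and the job is handed in when it is done.

```bash
mkdir -p pics
cat > h.py <<'E'
from cell import *
import numpy as np, cv2
from scipy.spatial.transform import Rotation as R
def T_tool():
    s=get_state(); T=np.eye(4); T[:3,:3]=R.from_rotvec(s['eef_rot']).as_matrix(); T[:3,3]=s['position']; return T
def frame(n):
    T=T_tool() if n=='wrist' else None
    f=grab_frame(n); f['T']=T@f['T_tool_cam'] if n=='wrist' else np.array(f['cam_to_world']); return f
def ray(f,px):
    d=f['T'][:3,:3]@np.array([(px[0]-f['cx'])/f['fx'],(px[1]-f['cy'])/f['fy'],1]); return f['T'][:3,3],d/np.linalg.norm(d)
def onz(f,px,z):
    o,d=ray(f,px); return o+d*(z-o[2])/d[2]
def tri(rs):
    A=sum(np.eye(3)-np.outer(d,d) for o,d in rs); b=sum((np.eye(3)-np.outer(d,d))@o for o,d in rs); return np.linalg.solve(A,b)
def proj(f,p):
    c=np.linalg.inv(f['T'])@np.append(p,1); return [f['cx']+f['fx']*c[0]/c[2],f['cy']+f['fy']*c[1]/c[2]]
def save(f,n): cv2.imwrite('pics/'+n,f['img'][:,:,::-1])
E
python3 - <<'E'
from h import *
F={}
for c in ('side','top'):
    F[c]=frame(c); save(F[c],c+'0.png'); print(c,F[c]['T'][:3,3])
    for n in ('pump_axis','ratchet_grip','hub_notch','pointer_tip','pump_stand'):
        r=tip_of(c,n); print(c,n,[(round(x['score'],2),np.round(x['centre'],1)) for x in r[:2]])
        F[c,n]=r[0]['centre'] if r else None
for n in ('pump_axis','ratchet_grip','hub_notch','pointer_tip'):
    if F['side',n] is not None and F['top',n] is not None: print(n,tri([ray(F[c],F[c,n]) for c in ('side','top')]))
z=dict(pump_axis=.256,ratchet_grip=.256,hub_notch=.218,pointer_tip=.218,pump_stand=0)
for n in z:
    for c in ('side','top'):
        if F[c,n] is not None: print(n,c,onz(F[c],F[c,n],z[n]))
print(get_state())
E
```

```text
side [ 0.27005677 -0.95780387  0.75392042]
side pump_axis [(0.59, array([280.4, 163. ]))]
side ratchet_grip [(0.88, array([226.1, 165.1])), (0.28, array([216.4, 328.2]))]
side hub_notch [(0.69, array([265.4, 180.9])), (0.54, array([279.9, 161.7]))]
side pointer_tip [(0.68, array([292.3, 171.7]))]
side pump_stand [(0.94, array([277.7, 236.4]))]
top [0.28974293 0.01492268 1.44283107]
top pump_axis [(0.89, array([264.6, 160. ])), (0.27, array([234.1, 195.5]))]
top ratchet_grip [(0.87, array([255.6, 213.1]))]
top hub_notch [(0.79, array([274.2, 182.2]))]
top pointer_tip [(0.94, array([268.1, 152.2]))]
top pump_stand [(0.85, array([264.9, 180.3]))]
pump_axis [ 0.60990564 -0.0289223   0.25281878]
ratchet_grip [ 0.45757379 -0.00433134  0.25919259]
hub_notch [ 0.55409865 -0.05842847  0.22027401]
pointer_tip [ 0.64159177 -0.04025765  0.22513325]
pump_axis side [ 0.60890222 -0.03453365  0.256     ]
pump_axis top [ 0.60800244 -0.02858257  0.256     ]
ratchet_grip side [0.46129532 0.00217326 0.256     ]
ratchet_grip top [ 0.45560659 -0.00407967  0.256     ]
hub_notch side [ 0.55816938 -0.0541003
[... 267 characters left out ...]
36  0.        ]
{'clock': 0.6, 'q': array([ 1.19580427e+00,  3.26186247e-01, -1.92594073e-01,  1.05197808e+00,
       -2.95437591e-05,  1.43663580e+00]), 'joint_velocities': array([ 0.00039516, -0.00102449, -0.00162057, -0.00134548,  0.00025039,
        0.00056569]), 'tau': array([ 1.58346511e-04, -4.43085444e+01,  2.62648845e+01,  1.32007794e-03,
       -5.23230551e-05,  6.39046831e-06]), 'position': array([0.13116797, 0.53416007, 0.23129059]), 'eef_rot': array([3.77379158e-01, 3.11880582e+00, 4.59668067e-05]), 'contact_force': array([ 0.53850359,  0.52041912, -1.14995451]), 'wrist_torque': array([-0.04286359, -0.01687836,  0.02682776]), 'grasp_force': 0.0, 'finger_gap': 1.0005930997227728}
```

Run:
```python
import cv2,numpy as np
a=cv2.resize(cv2.imread('pics/top0.png')[110:290,170:370],(600,540),interpolation=cv2.INTER_CUBIC)
cv2.imwrite('pics/topc.png',a)
```

```text
(no output)
```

View pics/topc.png

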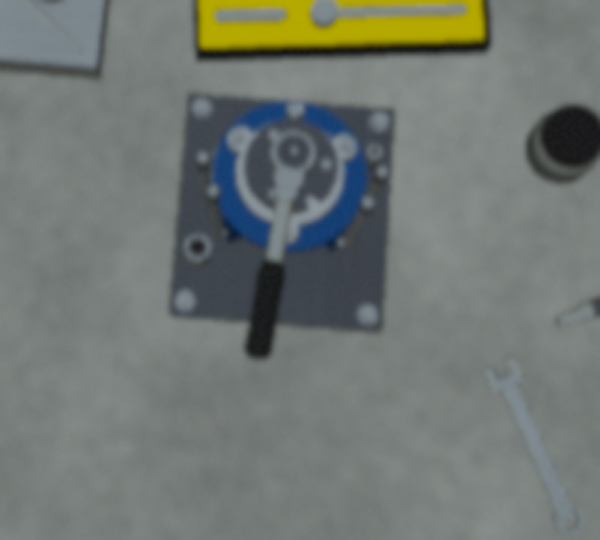

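View pics/side0.png

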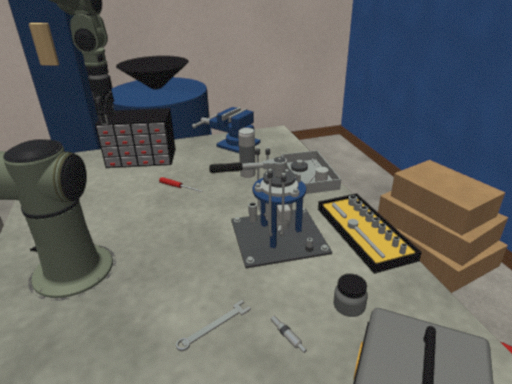

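The top crop shows the handle leaning slightly to +y (grip at crop (265,310)). The notch is on the robot's −y side of the hub at crop (312,203), and the pointer is hidden near the head. The side view shows the bench clear around the grip. Next I take a close look with the wrist camera.

```bash
cat >> h.py <<'E'
def down(a):  # tool pointing down, tool x at world angle a
    return R.from_matrix(np.array([[np.cos(a),np.sin(a),0],[np.sin(a),-np.cos(a),0],[0,0,-1]])).as_rotvec()
E
python3 - <<'E'
from h import *
movep([0.46,-0.005,0.40],down(2.98))
f=frame('wrist'); save(f,'w0.png'); print(np.round(f['T_tool_cam'],3),f['fx'],get_state()['clock'])
for n,z in dict(pump_axis=.256,ratchet_grip=.256,hub_notch=.218,pointer_tip=.218).items():
    for x in tip_of('wrist',n)[:2]: print(n,round(x['score'],2),np.round(x['centre'],1),onz(f,x['centre'],z))
E
```

```text
[[ 0.001 -0.951 -0.309  0.078]
 [ 1.     0.001 -0.    -0.001]
 [ 0.    -0.309  0.951 -0.144]
 [ 0.     0.     0.     1.   ]] 270.6675974636016 2.975
pump_axis 0.93 [253.9 293.4] [ 0.60677183 -0.03473071  0.256     ]
ratchet_grip 0.87 [253.5 177.6] [ 0.45691897 -0.01022422  0.256     ]
ratchet_grip 0.55 [ 87.  113.9] [ 0.36372774 -0.16689766  0.256     ]
hub_notch 0.6 [231.4 255.1] [ 0.5697771  -0.06038752  0.218     ]
```

View pics/w0.png

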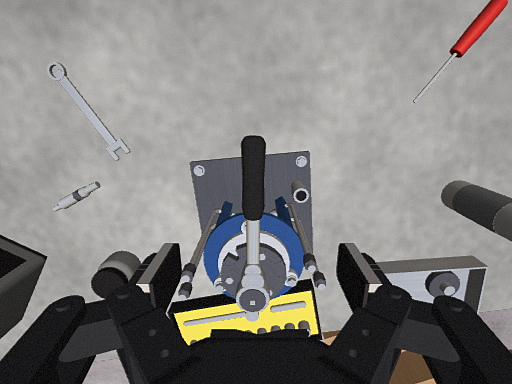

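The wrist view shows the handle pointing straight up in the image, from the head at (253,298) to the grip at (253,177), with clear space beside the grip. Now I grip it and swing both ways to feel for the drive direction.

```bash
cat >> h.py <<'E'
AX=np.array([.608,-.032]); YAW=-0.075; RG=.150
def pose(th,z=.237,r=RG):
    a=np.pi+YAW+th; return [AX[0]+r*np.cos(a),AX[1]+r*np.sin(a),z],down(a)
def theta():
    p=get_state()['position'][:2]-AX; return (np.arctan2(p[1],p[0])-np.pi-YAW+np.pi)%(2*np.pi)-np.pi
def swing(to,v=.1,step=.22,log=True):
    t0=theta(); n=max(1,int(np.ceil(abs(to-t0)/step)))
    for t in np.linspace(t0,to,n+1)[1:]:
        p,r=pose(t); move_l(p,velocity=v,rot=r)
        if log:
            s=get_state(); a=np.pi+YAW+t; F=s['contact_force']
            print(f"th {t:.2f} act {theta():.3f} Ft {F[:2]@[-np.sin(a),np.cos(a)]:.1f} Fr {F[:2]@[np.cos(a),np.sin(a)]:.1f} clk {s['clock']:.1f}")
E
python3 - <<'E'
from h import *
th=2.979-np.pi-YAW
p,r=pose(th); movep(p[:2]+[.30],r); move_l(p,velocity=.15); grab(30)
s=get_state(); print(s['finger_gap'],s['grasp_force'],s['contact_force'],s['clock'])
swing(.4); swing(-.5)
E
```

```text
0.2853301038766921 29.230570793151855 [-0.78826199 -1.06427621  4.818604  ] 4.8083
th 0.08 act 0.079 Ft 0.0 Fr 3.0 clk 5.2
th 0.24 act 0.240 Ft -0.7 Fr 5.4 clk 5.6
th 0.40 act 0.405 Ft 1.2 Fr 5.1 clk 6.0
th 0.22 act 0.233 Ft 4.6 Fr 5.4 clk 6.4
th 0.04 act 0.055 Ft 7.5 Fr 4.3 clk 6.8
th -0.14 act -0.126 Ft 7.7 Fr 1.7 clk 7.2
th -0.32 act -0.306 Ft 8.1 Fr -1.5 clk 7.7
th -0.50 act -0.488 Ft 9.2 Fr -5.0 clk 8.1
```

Swinging clockwise (negative) meets a steady 7–9 N, so that is the drive direction. The hub has to go about −3.6 rad in total. I'll make one more full stroke, then look.

```bash
cat >> h.py <<'E'
def look(name):
    p=[AX[0],AX[1]-.078,.33]; let_go(); q=get_state()['position'].copy(); q[2]=.33; move_l(q,velocity=.2)
    movep(p,down(np.pi/2)); sleep(.2); f=frame('wrist'); save(f,name)
    for n,z in dict(pump_axis=.256,ratchet_grip=.256,hub_notch=.218,pointer_tip=.218).items():
        for x in tip_of('wrist',n)[:2]: print(n,round(x['score'],2),np.round(x['centre'],1),np.round(onz(f,x['centre'],z),4))
    np.save('pics/'+name[:-4]+'_T.npy',f['T']); print('clk',get_state()['clock'],f['fx'],f['cx'],f['cy'])
    return f
E
python3 - <<'E'
from h import *
swing(-.78,log=False); swing(.78,v=.13); swing(-.78,v=.13)
look('l1.png')
E
```

```text
th -0.57 act -0.566 Ft 4.3 Fr -6.2 clk 9.2
th -0.38 act -0.373 Ft 4.2 Fr -4.0 clk 9.6
th -0.19 act -0.182 Ft 4.0 Fr -1.6 clk 9.9
th 0.01 act 0.010 Ft 4.1 Fr 2.3 clk 10.3
th 0.20 act 0.202 Ft 2.4 Fr 6.1 clk 10.7
th 0.39 act 0.395 Ft 1.6 Fr 8.6 clk 11.1
th 0.59 act 0.588 Ft 0.5 Fr 9.4 clk 11.4
th 0.78 act 0.781 Ft -0.8 Fr 9.5 clk 11.8
th 0.59 act 0.594 Ft 6.3 Fr 9.5 clk 12.2
th 0.39 act 0.401 Ft 8.1 Fr 7.4 clk 12.6
th 0.20 act 0.203 Ft 8.3 Fr 6.7 clk 12.9
th 0.00 act 0.009 Ft 8.7 Fr 3.0 clk 13.3
th -0.19 act -0.186 Ft 10.1 Fr -0.2 clk 13.7
th -0.39 act -0.384 Ft 8.5 Fr -4.4 clk 14.1
th -0.58 act -0.579 Ft 7.5 Fr -8.5 clk 14.4
th -0.78 act -0.774 Ft 8.5 Fr -12.3 clk 14.8
pump_axis 0.89 [254.4 115.4] [ 0.6053 -0.0379  0.256 ]
pump_axis 0.52 [293.3 168.8] [ 0.6373 -0.0801  0.256 ]
ratchet_grip 0.66 [292.8 270.7] [ 0.641  -0.1775  0.256 ]
hub_notch 0.75 [270.   59.6] [0.6182 0.0069 0.218 ]
pointer_tip 0.74 [306.7 116.9] [ 0.6524 -0.0404  0.218 ]
clk 17.3833 270.6675974636016 258.66091858221193 192.55988935232986
```

View pics/l1.png

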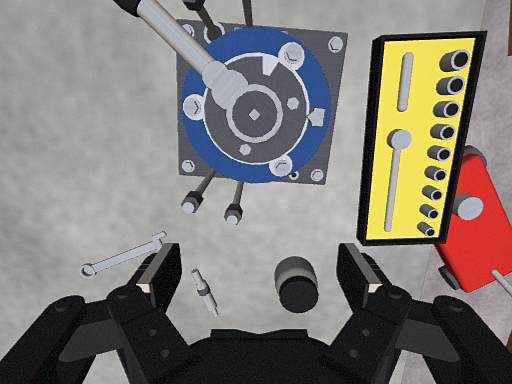

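The view from above is clear: axis at (254,115), pointer tip at (308,117), notch at (269,62). That leaves about 1.36 rad clockwise. I'll refine the axis, re-grip, return, and drive most of the remainder.

```bash
cat > regrip.py <<'E'
import h
from h import *
def regrip(th):
    p,r=pose(th); movep(p[:2]+[.30],r); move_l(p,velocity=.15); grab(30); print('gap',get_state()['finger_gap'],'clk',get_state()['clock'])
E
python3 - <<'E'
import h; from h import *
p=np.array(pose(-.774)[0][:2]); n=np.array([.6065,-.037]); d=p-n
print('th',np.arctan2(d[1],d[0])-np.pi+.062, np.linalg.norm(d))
s=open('h.py').read().replace('AX=np.array([.608,-.032]); YAW=-0.075','AX=np.array([.6065,-.037]); YAW=-0.062'); open('h.py','w').write(s)
th=(np.arctan2(d[1],d[0])-np.pi+.062+np.pi)%(2*np.pi)-np.pi; open('th','w').write(str(th))
E
python3 - <<'E'
from regrip import *
regrip(float(open('th').read())); swing(.78,v=.13); swing(-.45,v=.13)
f=look('l2.png')
E
```

```text
th -0.8159886209730824 0.1528262075902505
gap 0.28636085785663157 clk 19.4
th -0.61 act -0.613 Ft 0.7 Fr 1.8 clk 19.8
th -0.41 act -0.417 Ft 0.1 Fr 3.8 clk 20.2
th -0.21 act -0.218 Ft -0.3 Fr 3.8 clk 20.5
th -0.01 act -0.019 Ft -0.3 Fr 3.9 clk 20.9
th 0.18 act 0.181 Ft -2.4 Fr 3.4 clk 21.3
th 0.38 act 0.381 Ft -1.9 Fr 3.0 clk 21.7
th 0.58 act 0.580 Ft -2.6 Fr 0.7 clk 22.0
th 0.78 act 0.783 Ft -1.6 Fr 0.4 clk 22.4
th 0.58 act 0.583 Ft 2.8 Fr -0.6 clk 22.8
th 0.37 act 0.380 Ft 3.9 Fr 1.1 clk 23.2
th 0.17 act 0.174 Ft 3.8 Fr 3.7 clk 23.6
th -0.04 act -0.032 Ft 5.6 Fr 2.9 clk 23.9
th -0.24 act -0.237 Ft 5.8 Fr 3.5 clk 24.3
th -0.45 act -0.443 Ft 7.3 Fr 4.0 clk 24.7
pump_axis 0.56 [258.6 105.6] [ 0.6068 -0.036   0.256 ]
ratchet_grip 0.85 [58.4 26.5] [0.4652 0.0167 0.256 ]
hub_notch 0.88 [309.1  92.1] [ 0.6516 -0.0246  0.218 ]
pointer_tip 0.68 [305.1 112.1] [ 0.649  -0.0416  0.218 ]
pointer_tip 0.16 [294.7 168.7] [ 0.6419 -0.0941  0.218 ]
clk 27.2167 270.6675974636016 258.66091858221193 192.55988935232986
```

View pics/l2.png

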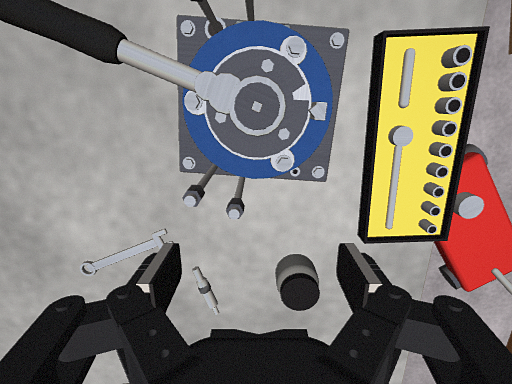

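The notch is now at about (302,93) and the pointer tip at about (311,111). I'll zoom in to measure.

Run:
```python
import cv2,numpy as np
a=cv2.imread('pics/l2.png')[40:180,190:350]; cv2.imwrite('pics/l2z.png',cv2.resize(a,(800,700)[:1]+(700,),interpolation=cv2.INTER_CUBIC)[0:600])
T=np.load('pics/l2_T.npy')
def pr(p):
    c=np.linalg.inv(T)@np.append(p,1); return np.round([258.66+270.67*c[0]/c[2],192.56+270.67*c[1]/c[2]],1)
for z in (.218,.256): print(pr([.6065,-.037,z]))
print('tip',pr([.6065+.046*np.cos(-.062),-.037+.046*np.sin(-.062),.218]))
```

```text
[258.3 106.6]
[258.2 107. ]
tip [309.  110.1]
```

View pics/l2z.png

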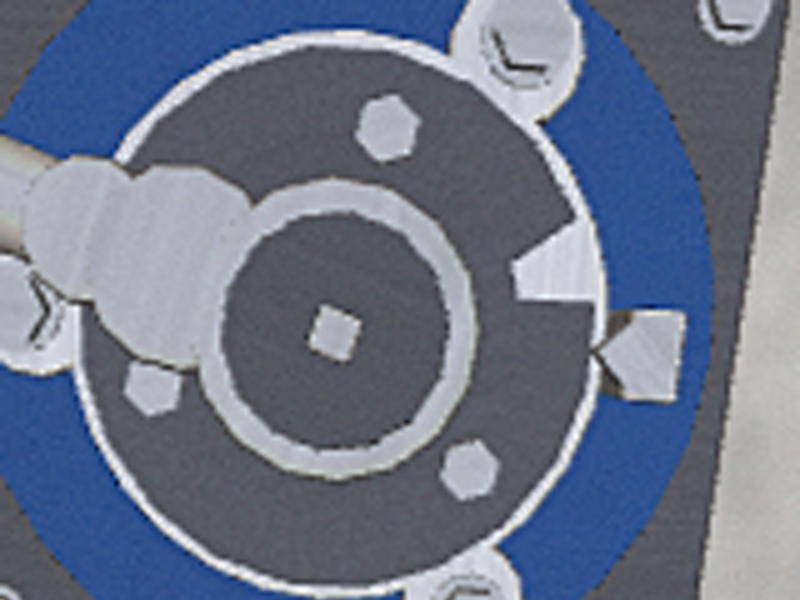

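Run:
```python
from h import *
f=dict(T=np.load('pics/l2_T.npy'),fx=270.6676,fy=270.6676,cx=258.66,cy=192.56)
w=lambda x,y,z=.218: onz(f,(190+(x-2.5)/5+.5,40+(y-2.5)/5+.5),z)[:2]
rim=np.array([w(*p) for p in [(80,345),(575,213),(592,300),(340,45),(330,585),(180,115),(540,485),(140,485),(500,130)]])
A=np.c_[2*rim,np.ones(len(rim))]; s=np.linalg.lstsq(A,(rim**2).sum(1),rcond=None)[0]; c=s[:2]
print('centre',c,'r',np.sqrt(s[2]+c@c)); 
ang=lambda p:np.arctan2(*(p-c)[::-1])
print('tip',ang(w(596,352)),np.linalg.norm(w(596,352)-c),'edges',ang(w(575,213)),ang(w(592,300)))
print('head',w(334,333,.268))
```

```text
centre [ 0.60579228 -0.03738511] r 0.045835316516259106
tip -0.058410853453892235 0.04693493765212061 edges 0.4590571001604484 0.13449138466740082
head [ 0.60550244 -0.0366566 ]
```

About 0.355 rad remains. The handle can go from −0.44 to −0.80, an angle already reached safely, so this stroke cannot overshoot.

Run:
```python
from regrip import *
regrip(-.443); swing(-.80,v=.08,step=.12); sleep(.2); print(theta())
f=look('l3.png')
cv2.imwrite('pics/l3z.png',cv2.resize(f['img'][40:160,190:350,::-1],(800,600),interpolation=cv2.INTER_CUBIC))
```

```text
gap 0.27936406805883585 clk 29.1917
th -0.53 act -0.523 Ft 5.4 Fr 1.1 clk 29.5
th -0.62 act -0.613 Ft 5.5 Fr 0.7 clk 29.8
th -0.71 act -0.703 Ft 5.6 Fr 0.1 clk 30.1
th -0.80 act -0.794 Ft 7.3 Fr -0.2 clk 30.4
-0.79271800583808
pump_axis 0.6 [254.8 104.8] [ 0.6041 -0.035   0.256 ]
ratchet_grip 0.66 [125.1 250.4] [ 0.4859 -0.1615  0.256 ]
pointer_tip 0.74 [306.2 113.6] [ 0.6503 -0.0425  0.218 ]
clk 33.2083 270.6675974636016 258.66091858221193 192.55988935232986
```

View pics/l3z.png

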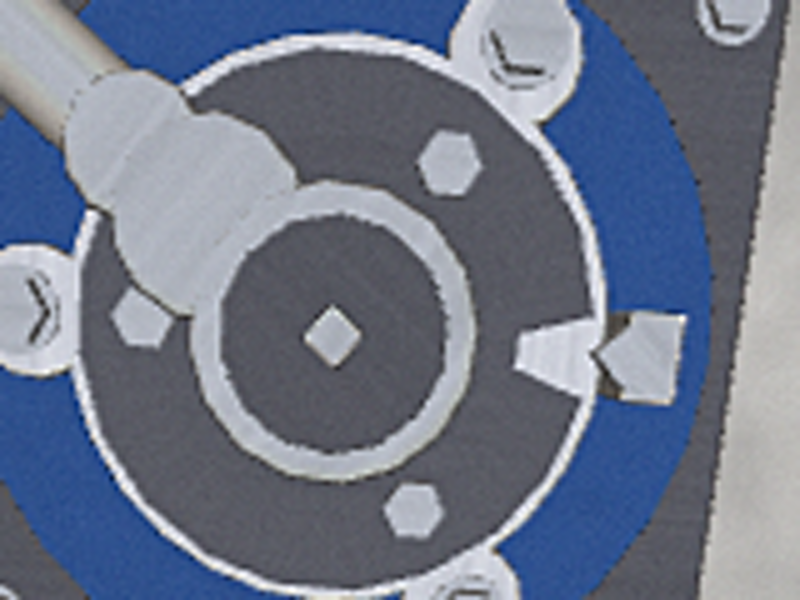

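The notch's rim edges are at crop (592,317) and (588,400), so its middle is at row 358. The pointer tip is at (597,355), so they agree to within about 1 mm. The gripper is clear and the handle is free, so I'm handing in.

```bash
python3 -c "
from h import *
print(get_state()['contact_force']); print(sign_off())"
```

```text
[ 0.99641136  0.16930388 -0.17825139]
the job is handed in; nothing more can be done
None
```

The hub notch is set at the pointer tip, within about 1 mm in the last wrist picture. The handle is let go, the arm is clear, and I handed the job in at about 33 s; the hand-in returned no verdict.

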